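# Wedge a pressed copper plate flush on the chasing board and hold it

### The job

Lift the pressed copper plate out of the open die, set it down flat, raised panel up, on the wooden wedge board between the straight fence and the slanted fence and close up to the end stop, and let go of it. Then slide the wooden wedge, thin end first, into the gap between the plate and the slanted fence from the gap's wide end, and push it firmly home until the plate is tight and flush along the straight fence. Finish while still pushing on the wedge so that the plate is held tight, and leave the tape measure and the copper cup where they are.

Things in the scene. Friction and masses are not known exactly. Their poses are not given: they have to be found in the camera images.
- die: Lower half of a steel press die, fixed. Base 214 x 112 mm, 18 thick, long axis x; on it a 150 x 108 block, top at 36 mm, with an open cavity 124 x 88, floor at 28 mm. Two guide pillars, 18 mm thick, top at 78 mm, stand at x = +-92, y = 0. Origin: centre of the underside, on the bench.
- plate: Pressed copper plate, 0.15 to 0.3 kg, lying in the die's cavity (2 mm play), x along the die's x. Flange 120 (x) x 84 (y) mm, edge turned down 10 mm; in its middle a raised panel 76 (x) x 34 (y) rises 18 more, to 28 mm above the underside, sides upright: grip it across y. Origin: centre of the underside, z up through the panel. A half turn makes no difference.
- board: Wooden wedge board screwed to the bench, 20 mm thick, x -120..88, y -64..92 mm about its origin, which is on the bench under the centre of a flush plate. Yaw -1.2..1.2. Three steel bars stand 14 mm high on it: straight fence, slanted fence and, face at x = 60 (y -42..30), an end stop. The plate's long side goes along the board's x; sliding the plate takes 1 to 2 N.
- bay (a point): Point on the board's top face (20 mm above the bench) where the plate's origin lies when the plate is flush with the straight fence and touches the end stop. Axes as the board's.
- straight_fence: Straight steel fence on the board, 136 x 16 x 14 mm: inner face at y = -42, x -60..76 mm. The plate's long edge must lie flush against it. Same origin and axes as the board.
- slanted_fence: Slanted steel fence on the board, 133 x 18 x 14 mm: inner face from (x -62, y 68.6) to (x 70, y 49.7) mm. With the plate flush, the gap between its +y edge and this face is 26 mm at the plate's -x end (wide) and narrows evenly, 1 in 7, to 9 mm at its +x end; the wedge enters along +x. Same origin and axes as the board.
- wedge: Loose pale waxed wooden wedge on the bench, 80 g. Heel 28 (x) x 30 (y) x 34 high at its thick end: grip it across y or push its back. From there 125 mm along +x, 18 high, tapering 1 in 7 from 30 to 12 thick: face at y = -15 straight (plate side), +y face slanted (fence side). Origin: under the heel's centre, z up. Home: axes as the board's, origin at board x -99, y +57, on its top.
- wedge_tip (a point): Middle of the wedge's thin end at its underside: wedge x 139, y -9 mm; home at board x +40, y +48. Let go in the gap and pushed on its heel's back, the wedge finds its own line (gripped, it stays on the arm's line). 10 to 20 N makes it tight. Finger friction can hold it off sideways: if it binds with the plate askew, back off and push again, slanting 1 in 7 to the plate.
- tape: Bystander: a tape measure, 62 x 62 x 36 mm, black, lying flat. Leave alone.
- cup: Bystander: a copper cup 72 mm across, 75 mm high, standing. Leave alone.
Mind the look-alikes: they are no part of the job. There is more than one size of the plate; the job needs the largest.

How it is judged:
By the outcome, as a careful person would: the job done as asked, in the order asked, and still so for the second after the job is handed in, while the arm keeps its last pose, push and grip.
It also fails if it takes over 72 s, if anything falls off the work surface, if the arm or the gripper's body presses on something with over 40 N, if the wrist force passes 120 N, or if a joint passes its speed limit or range.

### The arm

A 7-joint arm with a two-finger parallel gripper is mounted at the origin on the work surface. World frame = base frame: x ahead of the robot, y to its left, z up, the work surface at z = 0. Lengths are in m, angles in rad, forces in N, time in s.
With the tool pointing down it reaches from about 0.4 to 0.875 m from the base axis. Payload 6.5 kg.
Tool frame: the origin (TCP) lies on the mounting face of the last link; the fingertips stand 173 mm ahead of it and the grasp point (between the pads) lies 155 mm ahead of it (r.tip_reach is the distance from the TCP to the fingertips, in m); z points along the fingers, y is the line along which they close (so a half turn about z gives the same grasp; the last joint's range is limited). The gripper opens to 85 mm and grips with 20 to 120 N. Pads are 22 mm wide; open, the fingers measure 114 mm over their backs; the gripper's body (76 mm by 85 mm) begins 54 mm behind the grasp point. The pads swing forward as they close: fully open they stand 13 mm farther back than shut.
Start: joints at [1.048, 0.536, -0.004, 1.538, 0.003, 1.067, -0.071], TCP at [0.287, -0.583, 0.405] pointing down, gripper open.
Joint ranges: [-2.7, 2.7], [-0.37, 2.16], [-1.27, 1.26], [0.24, 2.4], [-1.31, 4.45], [0.19, 1.91], [-2.76, 2.76]. Speed limits (rad/s): [2.39, 2.39, 3.14, 3.14, 3.14, 3.14, 3.14].

### API

Orientations are given as a unit quaternion [x, y, z, w].
In Python, from plant import r gives the robot as it stands. The module is installed in compiled form; this text tells all that it offers.
- The arm moves only by the tool step_arm, never from a script. Its argument "increments" is a list of rows, each a list of 7 numbers: the shift along the world's x, y, z in units of 30 cm (1.0 is 30 cm), then the turn, a rotation vector about the world's x, y, z in units of 45 degrees (1.0 is 45 degrees), then the closure, from -1 (fully open) to 1 (shut). A call has 1 to 12 rows; each row is the pose to reach, as a shift and turn from the pose commanded when the call began; what a row does not reach only later rows make up. A row lasts 1/8 s, in which the tool goes at most 62.5 mm and 10.7 degrees, less where a joint would pass 70% of its speed; a pose out of reach is approached as far as the arm can. A call with a number of a shift or a turn outside -1 to 1 is refused whole. A call with a gripper value outside its range is refused whole. The fingers move at their own pace and stop on an object; "squeeze" is the grip in N (left out, the last holds). Time passes only in rows, so rows that repeat a pose let the fingers close. It gives the time, the measured TCP pose, the force, the opening and the grip force at its end, in the units of the state.
- r.get_state(): the state, without advancing time (a new reading comes with each control period).
- r.camera(name): name is "scene" or "top"; returns (picture, depth): 480x640x3 uint8, red, green, blue; 480x640 float32, m along the optical axis (not along the pixel's ray), 0 where there is no reading.
- r.camera_model(name): a dict with "camera_matrix" (3x3 intrinsics, pixels), "dist_coeffs" ([k1, k2, p1, p2, k3] as OpenCV has them; the pictures are not rectified), "R" (3x3) and "t" (3): a world point X has camera coordinates R X + t. Camera axes: x right, y down, z forward; pixel columns grow to the right and rows downward; lengths in m; the calibration is good to about 2 mm. A picture is of the moment at which its call begins. camera_model takes no time and is no camera call.
- r.close_job(): hands the job in; it is judged then, once.
The state is a dict: "t": time; "joint_pos": joint angles; "dq": joint speeds; "joint_torque": joint torques, N m; "tcp_pos": TCP position; "tcp_rot": TCP orientation; "ft_force": force on the tool from outside, world axes, zero at the start; "moment": the same for the moment, N m; "grip_width": opening from 0.0 (shut) to 1.0 (fully open); "grasp_force": force on a finger pad.
Only numpy, scipy, OpenCV 4.12 (cv2) and the standard library are available. Lean on these libraries where they do the work, as an engineer would, in place of code of your own. Each camera call takes 0.05 s, during which the arm holds its last target. There are 200 camera calls.

## Working session

There is one attempt and no reset: what is moved stays moved. The work goes in short steps, Python scripts to look and compute and a tool call to move; the robot and the scene stay as the last step left them, time stands still between calls to the robot, and variables do not carry over. Pictures are saved under pics/ and viewed, at most 10 in all, crops included, and the job is handed in when it is done.

Besides the shell and the picture viewer there is one more tool, called after "Request:" by a JSON object that holds its "api" and its "payload", one argument or row to a line. step_arm: Moves the arm, as the interface text tells. Shifts and turns lie within -1 to 1; 1 stands for 30 cm of shift or 45 degrees of turn. Its arguments: {"type":"object","properties":{"increments":{"type":"array","items":{"type":"array","items":{"type":"number"}}},"squeeze":{"type":"number"}},"required":["increments"]}

```bash
mkdir -p pics
cat > h.py <<'E'
import numpy as np, cv2
from plant import r
def grab(n):
    p,d=r.camera(n); return p.copy(),d.copy(),r.camera_model(n)
def world(m,uv,d):
    uv=np.asarray(uv,float).reshape(-1,1,2)
    n=cv2.undistortPoints(uv,np.array(m["camera_matrix"]),np.array(m["dist_coeffs"])).reshape(-1,2)
    c=np.c_[n,np.ones(len(n))]*np.asarray(d).reshape(-1,1)
    return (c-np.array(m["t"]))@np.array(m["R"])
def plane(m,uv,z):
    a=world(m,uv,np.ones(len(np.asarray(uv).reshape(-1,2))));o=-np.array(m["R"]).T@np.array(m["t"])
    v=a-o; return o+v*((z-o[2])/v[:,2:3])
def cloud(m,d):
    vv,uu=np.mgrid[0:480,0:640]
    w=world(m,np.c_[uu.ravel(),vv.ravel()],d.ravel()).reshape(480,640,3); w[d==0]=np.nan; return w
def pix(m,X):
    X=np.asarray(X,float).reshape(-1,3)
    return cv2.projectPoints(X,cv2.Rodrigues(np.array(m["R"]))[0],np.array(m["t"]),np.array(m["camera_matrix"]),np.array(m["dist_coeffs"]))[0].reshape(-1,2)
E
python3 - <<'E'
from h import *
for n in("top","scene"):
    p,d,m=grab(n); cv2.imwrite(f"pics/{n}0.png",p[...,::-1]); np.savez(f"{n}0.npz",p=p,d=d)
    print(n,-np.array(m["R"]).T@np.array(m["t"]),np.array(m["R"]).round(2).tolist(),m["camera_matrix"])
print(r.get_state())
E
```

```text
top [0.25859707 0.03302052 1.27380112] [[0.02, -1.0, -0.01], [-0.98, -0.02, -0.17], [0.17, 0.01, -0.98]] [[567.89434932   0.         314.07766455]
 [  0.         567.89434932 237.52772289]
 [  0.           0.           1.        ]]
scene [1.43302992 0.32844617 0.72394358] [[-0.29, 0.96, 0.01], [0.54, 0.17, -0.82], [-0.79, -0.23, -0.57]] [[563.07330426   0.         321.03191493]
 [  0.         563.07330426 230.17735803]
 [  0.           0.           1.        ]]
{'t': 0.1, 'joint_pos': array([ 1.04776667,  0.53712097, -0.00442417,  1.53877609,  0.00260316,
        1.06731488, -0.07120151]), 'dq': array([-0.00026284, -0.00196387,  0.00163529, -0.00306946, -0.00045269,
       -0.00037011, -0.00067425]), 'joint_torque': array([ 2.14640830e-03, -5.84565496e+01,  1.05131473e+00, -2.59778774e+01,
        1.25670206e-02,  4.55167290e-03, -2.49613561e-05]), 'tcp_pos': array([ 0.2865837 , -0.58307746,  0.40388013]), 'tcp_rot': array([ 9.74019522e-01,  2.26462624e-01, -2.45031945e-04, -7.68703891e-04]), 'ft_force': array([-0.53062734,  1.49351963, -0.03490942]), 'moment': array([-0.01272678, -0.01366215,  0.0589109 ]), 'grasp_force': 0.0, 'grip_width': 0.9997652005269501}
```

View pics/top0.png

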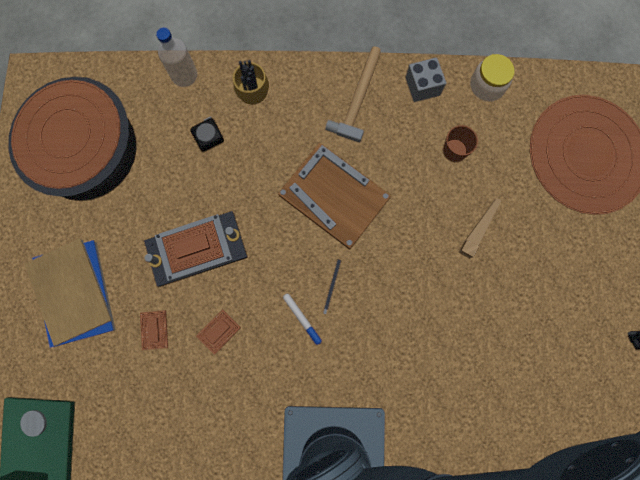

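View pics/scene0.png

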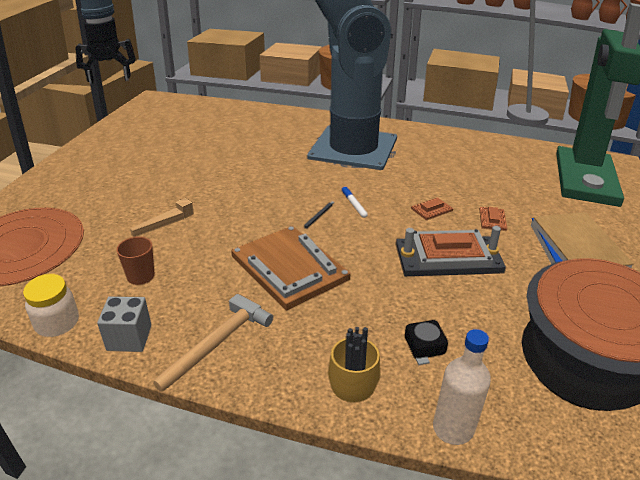

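The top view shows:
- Die with plate at (195,248), and the board at (335,196). Its end stop is at the upper left (312,160), the straight fence at the upper right (345,167), and the slanted fence at the lower left (312,206).
- Wedge at (482,228), cup at (459,144), tape at (207,134).

Plate candidates are the one in the die (195,248), and two small ones at (154,330) and (218,331). The one in the die is the largest, and it lies in the cavity. I'll measure and confirm with a crop.

Run:
```python
from h import *
z=np.load("top0.npz");p,d=z["p"],z["d"];m=r.camera_model("top")
w=cloud(m,d);H=w[...,2]
hsv=cv2.cvtColor(p,cv2.COLOR_RGB2HSV)
def roi(x0,y0,x1,y1):
    k=np.zeros((480,640),bool);k[y0:y1,x0:x1]=1;return k
print("bench noise",np.nanmedian(H[350:400,400:500]),np.nanstd(H[350:400,400:500]), "die floor/flange",np.nanmedian(H[240:256,180:188]))
out=[]
def rect(name,mask,zp):
    mk=cv2.morphologyEx(mask.astype(np.uint8),cv2.MORPH_OPEN,np.ones((3,3)))
    c=max(cv2.findContours(mk,cv2.RETR_EXTERNAL,cv2.CHAIN_APPROX_NONE)[0],key=cv2.contourArea).reshape(-1,2)
    X=plane(m,c,zp)[:,:2]; q=cv2.minAreaRect((X*1000).astype(np.float32)); b=cv2.boxPoints(q)
    print(name,"ctr",np.round(q[0],1),"size",np.round(q[1],1),"box",np.round(b,0).tolist()); out.append(np.c_[b/1000,np.full(4,zp)]); return X
rect("board",roi(270,135,400,255)&(H>0.012),0.02)
gray=(hsv[...,1]<60)&(hsv[...,2]>60)
rect("straight+stop",roi(295,140,375,190)&gray&(H>0.02),0.034)
rect("slant",roi(283,175,340,232)&gray&(H>0.02),0.034)
rect("die",roi(140,205,250,290)&(H>0.009),0.018)
cop=(hsv[...,0]<12)&(hsv[...,1]>100)
rect("plate",roi(160,215,235,280)&cop,0.038)
rect("panel",roi(160,215,235,280)&(H>0.048)&cop,0.056)
rect("wedge",roi(455,190,510,265)&(H>0.009),0.018)
rect("heel",roi(455,190,510,265)&(H>0.026),0.034)
rect("small1",roi(135,300,175,355)&cop,0.01);rect("small2",roi(190,300,245,360)&cop,0.01)
rect("tape",roi(185,110,230,160)&(H>0.01),0.036);rect("cup",roi(440,120,480,165)&(H>0.05),0.075)
rect("hammer",roi(320,40,385,145)&(H>0.008),0.03)
v=p.copy()
big=cv2.resize(v,None,fx=4,fy=4,interpolation=cv2.INTER_CUBIC)
for b in out: cv2.polylines(big,[((pix(m,b)+.5)*4).astype(np.int32)],True,(0,255,0),1)
A=big[135*4:255*4,270*4:400*4];B=big[200*4:350*4,135*4:255*4];C=big[185*4:270*4,450*4:520*4]
can=np.zeros((600,800,3),np.uint8)
B=cv2.resize(B,(400,500));A=cv2.resize(A,(400,370));C=cv2.resize(C,(190,230))
can[:500,:400]=B;can[:370,400:]=A;can[370:600,400:590]=C
cv2.imwrite("pics/crop1.png",can[...,::-1])
```

```text
bench noise 0.00026876905597587083 0.0025591162467192307 die floor/flange 0.05566675814794167
board ctr [580.3   8.2] size [208.7 157.4] box [[455.0, -28.0], [581.0, -123.0], [706.0, 45.0], [580.0, 139.0]]
straight+stop ctr [645.3   9.5] size [155.2  74. ] box [[601.0, -64.0], [675.0, -71.0], [690.0, 83.0], [616.0, 90.0]]
slant ctr [549.7  58. ] size [131.9  17.7] box [[497.0, 17.0], [510.0, 5.0], [602.0, 99.0], [589.0, 111.0]]
die ctr [449.  325.5] size [117.4 225.2] box [[355.0, 411.0], [433.0, 200.0], [543.0, 240.0], [465.0, 451.0]]
plate ctr [450.2 321.9] size [ 83.5 119.3] box [[391.0, 364.0], [431.0, 252.0], [510.0, 280.0], [469.0, 392.0]]
panel ctr [450.1 321.1] size [35.6 75.7] box [[421.0, 351.0], [446.0, 280.0], [479.0, 291.0], [454.0, 363.0]]
wedge ctr [ 513.  -327.7] size [ 33.8 155.4] box [[438.0, -301.0], [570.0, -383.0], [588.0, -354.0], [456.0, -273.0]]
heel ctr [ 460.3 -293.9] size [31.7 29.9] box [[440.0, -301.0], [466.0, -315.0], [481.0, -287.0], [454.0, -273.0]]
small1 ctr [264.6 405.5] size [82.3 58.1] box [[220.0, 429.0], [228.0, 371.0], [309.0, 382.0], [302.0, 440.0]]
small2 ctr [265.6 260. ] size [58.4 82.5] box [[215.0, 266.0], [276.0, 211.0], [316.0, 254.0], [255.0, 309.0]]
tape ctr [712.8 305.8] size [69.  60.6] box [[668.0, 316.0], [697.0, 263.0], [758.0, 296.0], [729.0, 349.0]]
cup ctr [ 710.  -281.7] size [71.7 39.2] box [[673.0, -299.0], [704.0, -322.0], [747.0, -265.0], [716.0, -241.0]]
hammer ctr [831.7 -48.7] size [ 85.8 241.9] box [[703.0, -47.0], [930.0, -131.0], [960.0, -51.0], [733.0, 34.0]]
```

View pics/crop1.png

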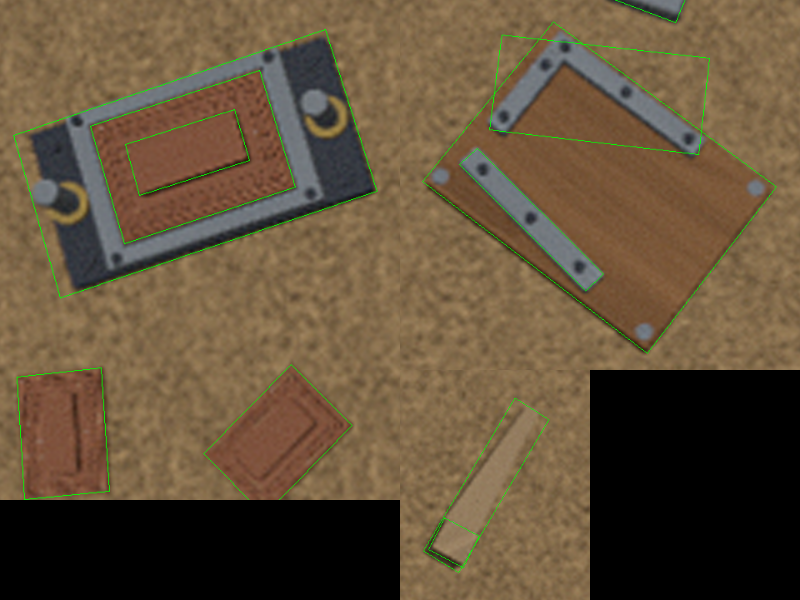

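The crop confirms that the plate in the die is the largest: 119 x 83 mm, against 82 x 58 for the two loose look-alikes at (154,330) and (218,331). The board yaw is about 53°. I'll move towards the die.

Request:
{"api": "step_arm", "payload": {
  "increments": [
    [0.7,0.94,0,0,0,0.6,-1],
    [0.7,0.94,0,0,0,0.6,-1],
    [0.7,0.94,0,0,0,0.6,-1],
    [0.7,0.94,0,0,0,0.6,-1],
    [0.7,0.94,0,0,0,0.6,-1],
    [0.7,0.94,0,0,0,0.6,-1],
    [0.7,0.94,0,0,0,0.6,-1]
  ],
  "squeeze": 40
}}

```text
t: 0.98
tcp_pos: [0.4988, -0.2975, 0.4045]
tcp_rot: [0.893, 0.451, 0.001, -0.001]
ft_force: [0.0, -0.8, -0.9]
grip_width: 0.997
grasp_force: 0.0
```

Request:
{"api": "step_arm", "payload": {
  "increments": [
    [0,1,0,0,0,0.6,-1],
    [0,1,0,0,0,0.6,-1],
    [0,1,0,0,0,0.6,-1],
    [0,1,0,0,0,0.6,-1],
    [0,1,0,0,0,0.6,-1],
    [0,1,0,0,0,0.6,-1]
  ]
}}

```text
t: 1.72
tcp_pos: [0.4963, 0.0017, 0.4048]
tcp_rot: [0.763, 0.646, 0.0, -0.0]
ft_force: [-0.1, -1.2, -0.1]
grip_width: 1.0
grasp_force: 0.0
```

Run:
```python
from h import *
print(r.tip_reach)
def line(pts):
    vx,vy,x,y=cv2.fitLine(pts.astype(np.float32),cv2.DIST_HUBER,0,1e-4,1e-4).ravel();return np.array([vx,vy]),np.array([x,y])
for n in("top","scene"):
    z=np.load(n+"0.npz");p,d=z["p"],z["d"];m=r.camera_model(n);w=cloud(m,d);H=w[...,2]
    hsv=cv2.cvtColor(p,cv2.COLOR_RGB2HSV)
    def near(x,y,R): return (np.hypot(w[...,0]-x,w[...,1]-y)<R)
    def rect(name,mask,zp):
        mk=cv2.morphologyEx(mask.astype(np.uint8),cv2.MORPH_OPEN,np.ones((3,3)))
        c=max(cv2.findContours(mk,cv2.RETR_EXTERNAL,cv2.CHAIN_APPROX_NONE)[0],key=cv2.contourArea).reshape(-1,2)
        X=plane(m,c,zp)[:,:2]; q=cv2.minAreaRect((X*1000).astype(np.float32)); b=cv2.boxPoints(q)
        e=b[1]-b[0] if np.linalg.norm(b[1]-b[0])>np.linalg.norm(b[2]-b[1]) else b[2]-b[1]
        print(n,name,"ctr",np.round(q[0],1),"size",np.round(q[1],1),"long yaw",np.degrees(np.arctan2(e[1],e[0])).round(1)); return X,b
    cop=(hsv[...,0]<12)&(hsv[...,1]>100)
    rect("panel",near(.45,.322,.06)&(H>.048)&cop,.056)
    gray=(hsv[...,1]<70)&(hsv[...,2]>60)
    rect("slant",near(.55,.058,.08)&gray&(H>.025),.034)
    X,b=rect("L",near(.64,.015,.11)&gray&(H>.025)&(w[...,0]+w[...,1]>.595),.034)
    o=np.array([.6011,.0127]);a=np.radians(53.3);R=np.array([[np.cos(a),-np.sin(a)],[np.sin(a),np.cos(a)]])
    B=((X-o)@R)*1000
    # straight fence: outer y=-58, inner y=-42 ; stop inner x=60
    s=B[(B[:,0]>-50)&(B[:,0]<45)]
    for lab,q in(("in",s[s[:,1]>-50]),("out",s[s[:,1]<-50])):
        if len(q)>5: dv,c=line(q);print(n,"fence",lab,c.round(1),np.degrees(np.arctan(dv[1]/dv[0])).round(2))
    q=B[(B[:,0]<68)&(B[:,0]>50)&(B[:,1]>-34)&(B[:,1]<25)]
    if len(q)>5: print(n,"stop in x",np.median(q[:,0]).round(1),"y max",B[B[:,0]>62,1].max().round(1))
    wood=near(.513,-.328,.13)&(H>.006)
    X,b=rect("wedge",wood,.018);X,b=rect("heel",near(.46,-.294,.05)&(H>.027),.034);print(b.round(0).tolist())
```

```text
0.1734
top panel ctr [450.1 321.1] size [35.6 75.7] long yaw -70.8
top slant ctr [550.2  58.6] size [133.6  17.7] long yaw 45.5
top L ctr [653.9  28.9] size [ 65.7 123.4] long yaw -83.8
top fence in [ 17.8 -42.4] -0.29
top fence out [ 12.4 -57. ] -1.03
top stop in x 60.4 y max 31.0
top wedge ctr [ 513.3 -326.1] size [ 34.5 156.2] long yaw -30.3
top heel ctr [ 460.6 -294. ] size [32.2 28.7] long yaw 64.2
[[441.0, -302.0], [466.0, -315.0], [480.0, -286.0], [455.0, -273.0]]
scene panel ctr [457.3 323.4] size [39.1 78.5] long yaw -72.7
scene slant ctr [558.6  61.4] size [141.6  22.6] long yaw 45.1
scene L ctr [662.1  28.2] size [ 74.7 131.5] long yaw -85.2
scene fence in [ 10.5 -45.5] 2.95
scene fence out [ 11.3 -61.7] -3.68
scene stop in x 65.7 y max 28.2
scene wedge ctr [ 512.1 -327.3] size [ 68.4 169.4] long yaw -29.4
scene heel ctr [ 467.8 -293.2] size [37.5 33.7] long yaw 65.2
[[445.0, -303.0], [475.0, -317.0], [491.0, -283.0], [460.0, -269.0]]
```

Request:
{"api": "step_arm", "payload": {
  "increments": [
    [-0.15,1,-0.4,0,0,0.64,-1],
    [-0.15,1,-0.4,0,0,0.64,-1],
    [-0.15,1,-0.4,0,0,0.64,-1],
    [-0.15,1,-0.4,0,0,0.64,-1],
    [-0.15,1,-0.4,0,0,0.64,-1],
    [-0.15,1,-0.4,0,0,0.64,-1],
    [-0.15,1,-0.4,0,0,0.64,-1]
  ]
}}

```text
t: 2.6
tcp_pos: [0.4523, 0.2976, 0.2841]
tcp_rot: [0.581, 0.814, -0.001, 0.0]
ft_force: [-0.1, 0.1, 1.0]
grip_width: 1.003
grasp_force: 0.0
```

Run:
```python
from h import *
s=r.get_state();print(s["tcp_pos"].round(4),s["tcp_rot"].round(4),s["joint_pos"].round(2))
from scipy.spatial.transform import Rotation as Ro
M=Ro.from_quat(s["tcp_rot"]).as_matrix();print("y ang",np.degrees(np.arctan2(M[1,1],M[0,1])),"z",M[:,2].round(4))
```

```text
[0.4523 0.2976 0.2841] [ 5.811e-01  8.138e-01 -9.000e-04  2.000e-04] [-0.26  0.58 -0.53  1.89  0.4   0.78 -0.68]
y ang 18.94521653046929 z [-7.0e-04 -1.6e-03 -1.0e+00]
```

Request:
{"api": "step_arm", "payload": {
  "increments": [
    [-0.007,0.079,0,0,0,0.01,-1],
    [-0.007,0.079,-0.12,0,0,0.01,-1],
    [-0.007,0.079,-0.2,0,0,0.01,-1],
    [-0.007,0.079,-0.237,0,0,0.01,-1],
    [-0.007,0.079,-0.237,0,0,0.01,-1]
  ]
}}

```text
t: 3.22
tcp_pos: [0.4505, 0.3208, 0.2136]
tcp_rot: [0.579, 0.816, -0.0, 0.0]
ft_force: [-0.1, 0.5, 0.5]
grip_width: 1.002
grasp_force: 0.0
```

Request:
{"api": "step_arm", "payload": {
  "increments": [
    [0,0,0,0,0,0,0.6],
    [0,0,0,0,0,0,0.6],
    [0,0,0,0,0,0,0.6],
    [0,0,0,0,0,0,0.6],
    [0,0,0,0,0,0,0.6],
    [0,0,0,0,0,0,0.6]
  ]
}}

```text
t: 3.98
tcp_pos: [0.4499, 0.3226, 0.2144]
tcp_rot: [0.578, 0.816, 0.0, 0.0]
ft_force: [-0.3, -1.3, 7.1]
grip_width: 0.389
grasp_force: 40.4
```

Request:
{"api": "step_arm", "payload": {
  "increments": [
    [0,0,0.05,0,0,0,0.6],
    [0,0,0.1,0,0,0,0.6],
    [0,0,0.2,0,0,0,0.6],
    [0,0,0.3,0,0,0,0.6],
    [0,0,0.4,0,0,0,0.6],
    [0,0,0.4,0,0,0,0.6]
  ]
}}

```text
t: 4.72
tcp_pos: [0.4501, 0.3231, 0.3364]
tcp_rot: [0.578, 0.816, 0.002, 0.001]
ft_force: [0.1, -0.0, -2.1]
grip_width: 0.384
grasp_force: 40.7
```

Run:
```python
from h import *
p,d,m=grab("scene");cv2.imwrite("pics/lift.png",p[...,::-1][100:400,250:650])
s=r.get_state();print(s["tcp_pos"].round(4),s["tcp_rot"].round(4),s["joint_pos"].round(2),s["ft_force"])
```

```text
[0.4497 0.3224 0.3347] [5.777e-01 8.162e-01 1.000e-03 5.000e-04] [-0.27  0.53 -0.57  1.83  0.36  0.88 -0.67] [-0.00815468 -0.92852012 -2.56040563]
```

View pics/lift.png

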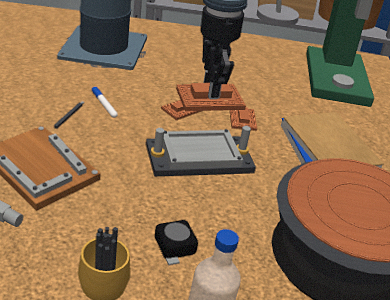

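The plate hangs level in the gripper at crop (212,95), and the die is empty. I'll carry it to above the board.

Request:
{"api": "step_arm", "payload": {
  "increments": [
    [0.34,-0.6,0,0,0,-0.75,0.6],
    [0.34,-0.6,0,0,0,-0.75,0.6],
    [0.34,-0.6,0,0,0,-0.75,0.6],
    [0.34,-0.6,0,0,0,-0.75,0.6],
    [0.34,-0.6,0,0,0,-0.75,0.6]
  ]
}}

```text
t: 5.4
tcp_pos: [0.5516, 0.1409, 0.3324]
tcp_rot: [0.79, 0.613, -0.001, -0.0]
ft_force: [-0.2, 1.3, -3.3]
grip_width: 0.384
grasp_force: 40.6
```

Request:
{"api": "step_arm", "payload": {
  "increments": [
    [0.14,-0.43,-0.27,0,0,-0.5,0.6],
    [0.14,-0.43,-0.27,0,0,-0.5,0.6],
    [0.14,-0.43,-0.27,0,0,-0.5,0.6],
    [0.14,-0.43,-0.27,0,0,-0.5,0.6],
    [0.14,-0.43,-0.27,0,0,-0.5,0.6]
  ]
}}

```text
t: 6.02
tcp_pos: [0.5934, 0.0162, 0.2528]
tcp_rot: [0.893, 0.45, 0.001, -0.001]
ft_force: [0.0, 0.9, -2.0]
grip_width: 0.386
grasp_force: 40.6
```

```bash
cat >> h.py <<'E'
from scipy.spatial.transform import Rotation as Ro
O=np.array([601.1,12.7]);YB=53.1
def st():
    s=r.get_state();M=Ro.from_quat(s["tcp_rot"]).as_matrix();a=np.radians(YB)
    dv=s["tcp_pos"][:2]*1000-O;b=[dv@[np.cos(a),np.sin(a)],dv@[-np.sin(a),np.cos(a)]]
    f=s["ft_force"];fb=[f[:2]@[np.cos(a),np.sin(a)],f[:2]@[-np.sin(a),np.cos(a)],f[2]]
    print("t",round(s["t"],2),"tcp",s["tcp_pos"].round(4),"board xy mm",np.round(b,1),"yang",round(np.degrees(np.arctan2(M[1,1],M[0,1])),2),"tilt",M[:2,2].round(4),"Fboard",np.round(fb,1),"w",round(s["grip_width"]*85,1))
def mv(bx,by): # board mm -> units
    a=np.radians(YB);print("units",np.round(np.array([bx*np.cos(a)-by*np.sin(a),bx*np.sin(a)+by*np.cos(a)])/300,4))
E
python3 -c "
from h import *
st()
import h
p,d,m=grab('top');cv2.imwrite('pics/over.png',cv2.resize(p[...,::-1][120:270,250:430],None,fx=4,fy=4))
w=cloud(m,d);hsv=cv2.cvtColor(p,cv2.COLOR_RGB2HSV)
"
```

```text
t 6.03 tcp [0.5934 0.0162 0.2528] board xy mm [-1.8  8.3] yang -36.56 tilt [-0.      0.0024] Fboard [ 0.7  0.5 -2. ] w 32.9
```

View pics/over.png

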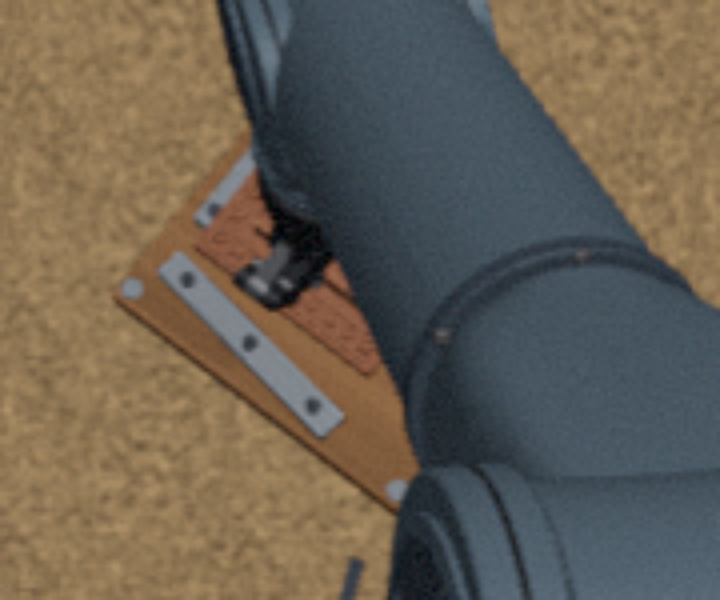

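The plate sits over the bay, roughly parallel to the end stop at crop (228,185), between the two fences. I'll let it settle and trim.

Request:
{"api": "step_arm", "payload": {
  "increments": [
    [0,0,-0.05,0,0,0,0.6],
    [0,0,-0.05,0,0,0,0.6],
    [0,0,-0.05,0,0,0,0.6]
  ]
}}

```text
t: 6.45
tcp_pos: [0.5935, 0.0137, 0.2375]
tcp_rot: [0.894, 0.448, -0.0, -0.0]
ft_force: [0.3, 0.0, -1.6]
grip_width: 0.39
grasp_force: 40.6
```

```bash
python3 -c "
from h import *
st()"
```

```text
t 6.45 tcp [0.5935 0.0137 0.2375] board xy mm [-3.8  6.7] yang -36.79 tilt [-0.0004  0.0001] Fboard [ 0.2 -0.2 -1.6] w 33.2
```

Request:
{"api": "step_arm", "payload": {
  "increments": [
    [0.008,-0.006,-0.04,0,0,0,0.6],
    [0.008,-0.006,-0.07,0,0,0,0.6],
    [0.008,-0.006,-0.09,0,0,0,0.6],
    [0.008,-0.006,-0.1,0,0,0,0.6],
    [0.008,-0.006,-0.104,0,0,0,0.6],
    [0.008,-0.006,-0.104,0,0,0,0.6]
  ]
}}

```text
t: 7.2
tcp_pos: [0.5962, 0.0116, 0.2066]
tcp_rot: [0.894, 0.448, 0.0, 0.0]
ft_force: [-0.0, -0.8, -2.4]
grip_width: 0.385
grasp_force: 40.6
```

```bash
python3 -c "
from h import *
st();mv(1,0);mv(0,1);p,d,m=grab('scene');cv2.imwrite('pics/set.png',cv2.resize(p[...,::-1][190:320,210:370],None,fx=4,fy=4))"
```

```text
t 7.2 tcp [0.5962 0.0116 0.2066] board xy mm [-3.8  3.3] yang -36.82 tilt [0.0006 0.    ] Fboard [-0.7 -0.5 -2.4] w 32.7
units [0.002  0.0027]
units [-0.0027  0.002 ]
```

View pics/set.png

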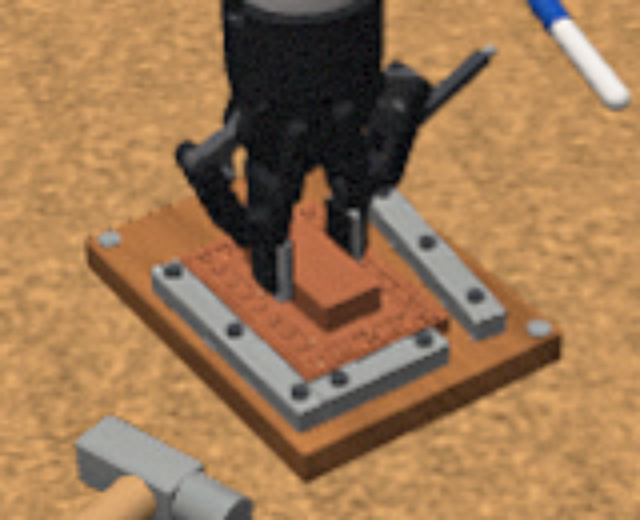

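The plate is inside the fences, with its corner near crop (310,370), close to the stop. It still carries its weight, so I'll lower it a little and slide it to the stop.

Request:
{"api": "step_arm", "payload": {
  "increments": [
    [0,0,-0.004,0,0,0,0.6],
    [0,0,-0.006,0,0,0,0.6],
    [0.004,0.005,-0.006,0,0,0,0.6],
    [0.006,0.008,-0.006,0,0,0,0.6],
    [0.006,0.008,-0.006,0,0,0,0.6]
  ]
}}

```text
t: 7.88
tcp_pos: [0.5971, 0.0123, 0.2063]
tcp_rot: [0.895, 0.447, -0.002, 0.001]
ft_force: [-10.1, -4.8, 20.3]
grip_width: 0.386
grasp_force: 43.3
```

```bash
python3 -c "
from h import *
st()"
```

```text
t 7.88 tcp [0.5971 0.0123 0.2063] board xy mm [-2.8  3. ] yang -36.89 tilt [-0.0028 -0.0034] Fboard [-9.9  5.2 20.3] w 32.8
```

Request:
{"api": "step_arm", "payload": {
  "increments": [
    [0,0,0.005,0,0,0,0.6],
    [0,0,0.005,0,0,0,0.6],
    [0,0,0.005,0,0,0,0.6]
  ]
}}

```text
t: 8.25
tcp_pos: [0.5981, 0.0141, 0.2064]
tcp_rot: [0.894, 0.448, 0.0, 0.0]
ft_force: [-0.9, -0.7, 3.6]
grip_width: 0.386
grasp_force: 41.4
```

```bash
python3 -c "
from h import *
st()"
```

```text
t 8.25 tcp [0.5981 0.0141 0.2064] board xy mm [-0.7  3.2] yang -36.82 tilt [0.0007 0.    ] Fboard [-1.   0.3  3.6] w 32.8
```

Request:
{"api": "step_arm", "payload": {
  "increments": [
    [0.002,0.0027,0,0,0,0,0.6],
    [0.004,0.0053,0,0,0,0,0.6],
    [0.006,0.008,0,0,0,0,0.6],
    [0.006,0.008,0,0,0,0,0.6]
  ]
}}

```text
t: 8.75
tcp_pos: [0.5995, 0.0154, 0.2064]
tcp_rot: [0.894, 0.447, -0.001, 0.001]
ft_force: [-2.8, -3.8, 7.0]
grip_width: 0.389
grasp_force: 41.7
```

```bash
python3 -c "
from h import *
st()"
```

```text
t 8.75 tcp [0.5995 0.0154 0.2064] board xy mm [1.2 2.9] yang -36.87 tilt [-0.0007 -0.0016] Fboard [-4.7 -0.1  7. ] w 33.1
```

Request:
{"api": "step_arm", "payload": {
  "increments": [
    [0.002,-0.003,0,0,0,0,0.6],
    [0.005,-0.005,0,0,0,0,0.6],
    [0.008,-0.008,0,0,0,0,0.6],
    [0.01,-0.008,0,0,0,0,0.6],
    [0.01,-0.008,0,0,0,0,0.6]
  ]
}}

```text
t: 9.38
tcp_pos: [0.601, 0.015, 0.2064]
tcp_rot: [0.894, 0.448, -0.002, -0.001]
ft_force: [-11.4, 1.0, 14.7]
grip_width: 0.386
grasp_force: 42.5
```

```bash
python3 -c "
from h import *
st()"
```

```text
t 9.38 tcp [0.601  0.015  0.2064] board xy mm [1.7 1.5] yang -36.77 tilt [-0.005   0.0002] Fboard [-6.   9.7 14.7] w 32.9
```

The plate is felt at both the stop and the fence. I'll relax the preload, release and rise.

Request:
{"api": "step_arm", "payload": {
  "increments": [
    [-0.005,-0.001,0.003,0,0,0,0.6],
    [-0.005,-0.001,0.003,0,0,0,0.6],
    [-0.005,-0.001,0.003,0,0,0,-0.3],
    [-0.005,-0.001,0.003,0,0,0,-0.3],
    [-0.005,-0.001,0.003,0,0,0,-0.3],
    [-0.005,-0.001,0.1,0,0,0,-0.3],
    [-0.005,-0.001,0.25,0,0,0,-0.3],
    [-0.005,-0.001,0.4,0,0,0,-0.3],
    [-0.005,-0.001,0.4,0,0,0,-0.3]
  ]
}}

```text
t: 10.5
tcp_pos: [0.6027, 0.0138, 0.3301]
tcp_rot: [0.894, 0.447, 0.003, 0.002]
ft_force: [0.7, 0.1, -0.2]
grip_width: 0.648
grasp_force: 0.0
```

```bash
python3 -c "
from h import *
st();print(r.get_state()['joint_pos'].round(2))"
```

```text
t 10.5 tcp [0.6027 0.0138 0.3301] board xy mm [ 1.8 -0.6] yang -36.84 tilt [0.0076 0.0004] Fboard [ 0.5 -0.5 -0.2] w 55.1
[ 0.11  0.56 -0.28  1.72  0.19  0.88 -0.9 ]
```

Request:
{"api": "step_arm", "payload": {
  "increments": [
    [-0.25,-0.5,0,0,0,-0.9,-0.3],
    [-0.25,-0.5,0,0,0,-0.9,-1],
    [-0.25,-0.5,0,0,0,-0.9,-1],
    [-0.25,-0.5,0,0,0,-0.9,-1],
    [-0.25,-0.5,0,0,0,-0.9,-1]
  ]
}}

```text
t: 11.12
tcp_pos: [0.5258, -0.1365, 0.3255]
tcp_rot: [0.994, 0.111, -0.001, -0.0]
ft_force: [0.4, 0.6, 0.2]
grip_width: 1.0
grasp_force: 0.0
```

Request:
{"api": "step_arm", "payload": {
  "increments": [
    [-0.22,-0.52,-0.25,0,0,-0.9,-1],
    [-0.22,-0.52,-0.25,0,0,-0.9,-1],
    [-0.22,-0.52,-0.25,0,0,-0.9,-1],
    [-0.22,-0.52,-0.25,0,0,-0.9,-1],
    [-0.22,-0.52,-0.25,0,0,-0.9,-1],
    [-0.22,-0.52,-0.25,0,0,-0.9,-1]
  ]
}}

```text
t: 11.88
tcp_pos: [0.461, -0.2911, 0.2511]
tcp_rot: [0.971, -0.237, 0.0, -0.0]
ft_force: [0.8, 0.2, -0.1]
grip_width: 1.002
grasp_force: 0.0
```

Run:
```python
from h import *
st();print(r.get_state()['joint_pos'].round(2))
z=np.load("top0.npz");p,d=z["p"],z["d"];m=r.camera_model("top")
c=p[185:270,450:520]
lab=cv2.cvtColor(p,cv2.COLOR_RGB2LAB).astype(int)
L=cv2.GaussianBlur(p,(3,3),0).astype(int)
# wedge-top colour reference
hsv=cv2.cvtColor(p,cv2.COLOR_RGB2HSV)
ref=np.median(lab[205:235,483:493].reshape(-1,3),0);bg=np.median(lab[350:400,400:500].reshape(-1,3),0);print(ref,bg)
gm=np.full((480,640),cv2.GC_BGD,np.uint8);gm[188:266,455:508]=cv2.GC_PR_BGD
H=cloud(m,d)[...,2];gm[(H>.009)&(gm==cv2.GC_PR_BGD)]=cv2.GC_PR_FGD
cv2.grabCut(p[...,::-1].copy(),gm,None,np.zeros((1,65)),np.zeros((1,65)),5,cv2.GC_INIT_WITH_MASK)
mk=((gm&1)==1).astype(np.uint8)
cc=max(cv2.findContours(mk,cv2.RETR_EXTERNAL,cv2.CHAIN_APPROX_NONE)[0],key=cv2.contourArea).reshape(-1,2)
X=plane(m,cc,.018)[:,:2]*1000;a=np.radians(-30);e=np.array([np.cos(a),np.sin(a)]);n=np.array([-e[1],e[0]])
B=np.c_[(X-[460.6,-294])@e,(X-[460.6,-294])@n];print("x range",B[:,0].min(),B[:,0].max())
for lo,hi,nm in((25,125,"body"),):
    q=B[(B[:,0]>lo)&(B[:,0]<hi)];mid=np.median(q[:,1])
    for s in(-1,1):
        f=np.polyfit(q[(q[:,1]-mid)*s>0,0],q[(q[:,1]-mid)*s>0,1],1);print(s,"slope deg",np.degrees(np.arctan(f[0])),"y0",f[1])
v=cv2.resize(p[185:270,450:520],None,fx=6,fy=6)
cv2.drawContours(v,[((cc-[450,185])*6+3).reshape(-1,1,2)],-1,(0,255,0),1);cv2.imwrite("pics/wedge.png",v[...,::-1])
```

```text
t 11.88 tcp [ 0.461  -0.2911  0.2511] board xy mm [-327.   -70.3] yang -117.44 tilt [0.0005 0.0006] Fboard [ 0.6 -0.6 -0.1] w 85.2
[ 0.41  0.58  0.09  1.92 -0.08  0.64 -1.5 ]
[133. 133. 148.] [119. 133. 150.]
x range -17.173665668277007 117.46045514364944
-1 slope deg 2.186604029853122 y0 -16.487357218370946
1 slope deg -8.001433016748862 y0 16.28719332445825
```

View pics/wedge.png

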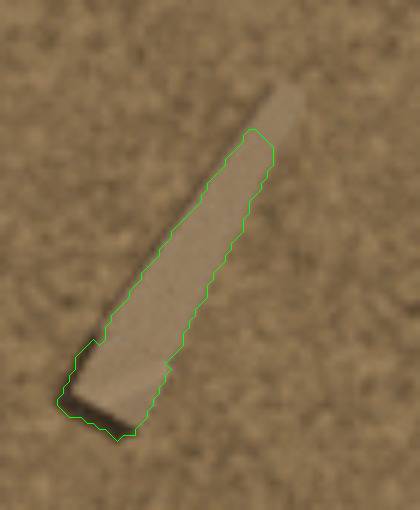

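Request:
{"api": "step_arm", "payload": {
  "increments": [
    [0,-0.006,0,0,0,-0.01,-1],
    [0,-0.006,-0.1,0,0,-0.01,-1],
    [0,-0.006,-0.18,0,0,-0.01,-1],
    [0,-0.006,-0.22,0,0,-0.01,-1],
    [0,-0.006,-0.22,0,0,-0.01,-1]
  ]
}}

```text
t: 12.5
tcp_pos: [0.4601, -0.2939, 0.1847]
tcp_rot: [0.97, -0.244, -0.001, -0.0]
ft_force: [-0.5, 1.1, 0.0]
grip_width: 1.0
grasp_force: 0.0
```

Request:
{"api": "step_arm", "payload": {
  "increments": [
    [0,0,0,0,0,0,0.7],
    [0,0,0,0,0,0,0.7],
    [0,0,0,0,0,0,0.7],
    [0,0,0,0,0,0,0.7],
    [0,0,0,0,0,0,0.7],
    [0,0,0,0,0,0,0.7]
  ]
}}

```text
t: 13.25
tcp_pos: [0.4604, -0.2943, 0.1857]
tcp_rot: [0.97, -0.244, 0.0, 0.0]
ft_force: [-0.6, -0.4, 6.6]
grip_width: 0.341
grasp_force: 40.6
```

Request:
{"api": "step_arm", "payload": {
  "increments": [
    [0,0,0.05,0,0,0,0.7],
    [0,0,0.15,0,0,0,0.7],
    [0,0,0.3,0,0,0,0.7],
    [0,0,0.4,0,0,0,0.7],
    [0,0,0.4,0,0,0,0.7],
    [0,0,0.4,0,0,0,0.7]
  ]
}}

```text
t: 14.0
tcp_pos: [0.4597, -0.2939, 0.3048]
tcp_rot: [0.97, -0.244, -0.0, -0.0]
ft_force: [-0.6, 0.2, -1.6]
grip_width: 0.339
grasp_force: 39.8
```

Run:
```python
from h import *
st()
out=[]
for n,c in(("top",(180,300,410,530)),("scene",(120,240,100,240))):
    p,d,m=grab(n);np.savez(n+"1.npz",p=p,d=d);out.append(cv2.resize(p[c[0]:c[1],c[2]:c[3]],(400,400)))
pt=np.load("top1.npz")["p"]
can=np.hstack(out)
b=cv2.resize(pt[130:260,270:410],(0,0),fx=1.5,fy=1.5);can=np.vstack([can,np.zeros((195,800,3),np.uint8)]);can[400:595,:b.shape[1]]=b[:195]
cv2.imwrite("pics/held.png",can[...,::-1])
```

```text
t 14.0 tcp [ 0.4597 -0.2939  0.3048] board xy mm [-330.1  -71. ] yang -118.28 tilt [-0.0008  0.0005] Fboard [-0.2  0.6 -1.6] w 28.8
```

View pics/held.png

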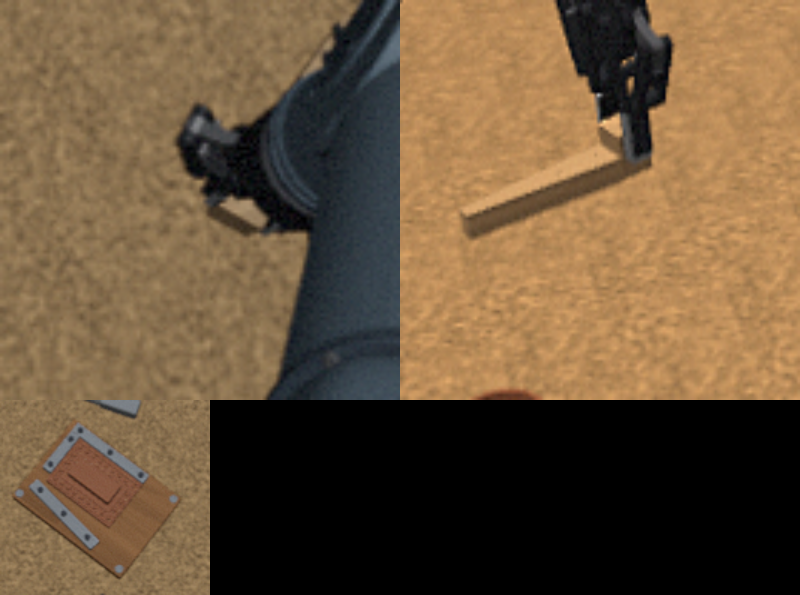

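The wedge is held by its heel, tip at (465,215) in the right crop, level. In the lower crop the plate sits against the fence and stop. I'll measure both.

Run:
```python
from h import *
z=np.load("top1.npz");p,d=z["p"],z["d"];m=r.camera_model("top")
hsv=cv2.cvtColor(p,cv2.COLOR_RGB2HSV);cop=((hsv[...,0]<9)&(hsv[...,1]>95));k=np.zeros_like(cop);k[150:235,295:380]=1
mk=cv2.morphologyEx((cop&k).astype(np.uint8),cv2.MORPH_CLOSE,np.ones((3,3)));mk=cv2.morphologyEx(mk,cv2.MORPH_OPEN,np.ones((3,3)))
c=max(cv2.findContours(mk,cv2.RETR_EXTERNAL,cv2.CHAIN_APPROX_NONE)[0],key=cv2.contourArea)
q=cv2.minAreaRect((plane(m,c.reshape(-1,2),.03)[:,:2]*1000).astype(np.float32));print("plate",q)
a=np.radians(YB);dv=np.array(q[0])-O;print("board coords",dv@[np.cos(a),np.sin(a)],dv@[-np.sin(a),np.cos(a)])
ms=r.camera_model("scene")
s=np.array([[460,209],[478,237],[462,212]])  # tip in crop
uv=np.c_[100+(s[:,0]-400)*.35,120+s[:,1]*.3]
X=plane(ms,uv,.137)*1000;e=np.array([np.cos(np.radians(-28.28)),np.sin(np.radians(-28.28))])
dX=X[:,:2]-[459.7,-293.9];print("tip rel tcp",(dX@e).round(1),(dX@[-e[1],e[0]]).round(1))
```

```text
Traceback (most recent call last):
ValueError: max() iterable argument is empty
```

Run:
```python
from h import *
z=np.load("top1.npz");p,d=z["p"],z["d"];m=r.camera_model("top")
hsv=cv2.cvtColor(p,cv2.COLOR_RGB2HSV)
lab=cv2.cvtColor(p,cv2.COLOR_RGB2LAB).astype(int)
for n,u in(("plate",pix(m,[.6,.014,.048])[0]),("plate2",pix(m,[.575,.03,.03])[0]),("wood",pix(m,[.52,-.06,.02])[0])):
    u=u.astype(int);print(n,u,lab[u[1]-2:u[1]+3,u[0]-2:u[0]+3].mean((0,1)),hsv[u[1],u[0]])
k=np.zeros((480,640),bool);k[140:245,285:385]=1
rb=(lab[...,1]-lab[...,2]+0)
print(np.percentile(rb[k],[5,25,50,75,95]))
mk=((lab[...,1]>=147)&k).astype(np.uint8)
mk=cv2.morphologyEx(mk,cv2.MORPH_CLOSE,np.ones((5,5)));mk=cv2.morphologyEx(mk,cv2.MORPH_OPEN,np.ones((5,5)))
cs=cv2.findContours(mk,cv2.RETR_EXTERNAL,cv2.CHAIN_APPROX_NONE)[0]
if cs:
    c=max(cs,key=cv2.contourArea);q=cv2.minAreaRect((plane(m,c.reshape(-1,2),.03)[:,:2]*1000).astype(np.float32));print("plate",q)
    a=np.radians(YB);dv=np.array(q[0])-O;print("board coords",dv@[np.cos(a),np.sin(a)],dv@[-np.sin(a),np.cos(a)])
ms=r.camera_model("scene")
s=np.array([[460,209],[478,237],[462,212]])
uv=np.c_[100+(s[:,0]-400)*.35,120+s[:,1]*.3]
X=plane(ms,uv,.137)*1000;e=np.array([np.cos(np.radians(-28.28)),np.sin(np.radians(-28.28))])
dX=X[:,:2]-[459.7,-293.9];print("tip rel tcp",(dX@e).round(1),(dX@[-e[1],e[0]]).round(1))
```

```text
plate [332 182] [106.32 144.24 148.68] [  9 137 130]
plate2 [324 195] [ 99.44 143.8  148.32] [ 11 150 121]
wood [364 220] [108.8  138.76 151.96] [ 14 131 130]
[-19. -17. -13.  -5.   4.]
tip rel tcp [140.4 148.  141.2] [-10.1  31.9  -5.5]
```

```bash
cat >> h.py <<'E'
def plate(n="top"):
    p,d,m=grab(n) if isinstance(n,str) else n
    lab=cv2.cvtColor(p,cv2.COLOR_RGB2LAB).astype(np.float32);lab=cv2.GaussianBlur(lab,(3,3),0)
    k=np.zeros((480,640),bool);k[140:245,285:385]=1
    mk=((lab[...,1]-lab[...,2]>-9)&(lab[...,1]>140)&k).astype(np.uint8)
    mk=cv2.morphologyEx(mk,cv2.MORPH_CLOSE,np.ones((5,5)));mk=cv2.morphologyEx(mk,cv2.MORPH_OPEN,np.ones((5,5)))
    c=max(cv2.findContours(mk,cv2.RETR_EXTERNAL,cv2.CHAIN_APPROX_NONE)[0],key=cv2.contourArea)
    q=cv2.minAreaRect((plane(m,c.reshape(-1,2),.03)[:,:2]*1000).astype(np.float32));print("plate",q)
    a=np.radians(YB);dv=np.array(q[0])-O;print("board coords",dv@[np.cos(a),np.sin(a)],dv@[-np.sin(a),np.cos(a)])
E
python3 -c "
from h import *
z=np.load('top1.npz');plate((z['p'],z['d'],r.camera_model('top')))"
```

```text
plate ((599.6651000976562, 13.721542358398438), (122.12899017333984, 85.03235626220703), 53.46966552734375)
board coords -0.04463117067938479 1.7608221313784649
```

Request:
{"api": "step_arm", "payload": {
  "increments": [
    [-0.05,0.3,0,0,0,0.905,0.7],
    [-0.05,0.3,0,0,0,0.905,0.7],
    [-0.05,0.3,0,0,0,0.905,0.7],
    [-0.05,0.3,0,0,0,0.905,0.7],
    [-0.05,0.3,0,0,0,0.905,0.7]
  ]
}}

```text
t: 14.72
tcp_pos: [0.4447, -0.2041, 0.3043]
tcp_rot: [0.994, 0.108, -0.001, -0.001]
ft_force: [-0.7, -0.1, -0.6]
grip_width: 0.345
grasp_force: 39.9
```

Request:
{"api": "step_arm", "payload": {
  "increments": [
    [-0.05,0.294,0,0,0,0.905,0.7],
    [-0.05,0.294,0,0,0,0.905,0.7],
    [-0.05,0.294,-0.1,0,0,0.905,0.7],
    [-0.05,0.294,-0.15,0,0,0.905,0.7],
    [-0.05,0.294,-0.15,0,0,0.905,0.7],
    [-0.05,0.294,-0.15,0,0,0.905,0.7],
    [-0.05,0.294,-0.15,0,0,0.905,0.7]
  ]
}}

```text
t: 15.6
tcp_pos: [0.4304, -0.1161, 0.2607]
tcp_rot: [0.895, 0.446, 0.0, 0.0]
ft_force: [0.1, 0.2, -0.0]
grip_width: 0.343
grasp_force: 40.0
```

```bash
python3 -c "
from h import *
st();print(r.get_state()['joint_pos'].round(2))"
```

```text
t 15.6 tcp [ 0.4304 -0.1161  0.2607] board xy mm [-205.5   59.2] yang -36.97 tilt [ 0.0011 -0.0005] Fboard [ 0.3  0.1 -0. ] w 29.1
[ 0.37  0.45 -0.25  2.15  0.2   0.56 -0.67]
```

Request:
{"api": "step_arm", "payload": {
  "increments": [
    [-0.0035,0.0026,-0.08,0,0,0.006,0.7],
    [-0.0035,0.0026,-0.14,0,0,0.006,0.7],
    [-0.0035,0.0026,-0.177,0,0,0.006,0.7],
    [-0.0035,0.0026,-0.177,0,0,0.006,0.7],
    [-0.0035,0.0026,-0.177,0,0,0.006,0.7]
  ]
}}

```text
t: 16.23
tcp_pos: [0.4294, -0.1152, 0.2075]
tcp_rot: [0.893, 0.45, 0.0, 0.0]
ft_force: [-0.8, -0.1, -0.8]
grip_width: 0.34
grasp_force: 40.0
```

Run:
```python
from h import *
st()
p,d,m=grab("scene");a=cv2.resize(p[170:310,200:360],None,fx=5,fy=4.2)
cv2.imwrite("pics/pre.png",a[...,::-1])
```

```text
t 16.23 tcp [ 0.4294 -0.1152  0.2075] board xy mm [-205.4   60.5] yang -36.58 tilt [ 0.0009 -0.0003] Fboard [-0.5  0.6 -0.8] w 28.9
```

View pics/pre.png

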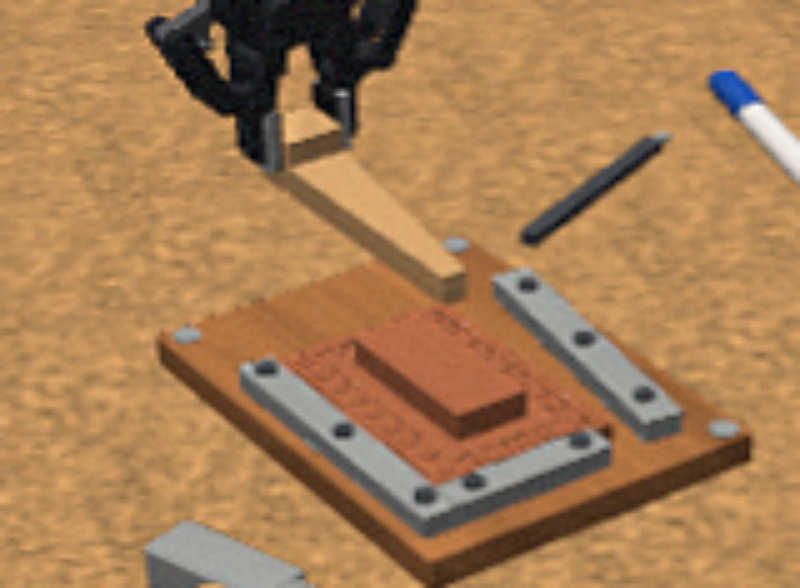

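The tip at crop (450,290) stands just outside the wide end, between the plate edge and the slanted fence (497,283). I'll insert it in two stages.

Request:
{"api": "step_arm", "payload": {
  "increments": [
    [0.02,0.027,0,0,0,-0.003,0.7],
    [0.04,0.053,0,0,0,-0.003,0.7],
    [0.06,0.08,0,0,0,-0.003,0.7],
    [0.08,0.107,0,0,0,-0.003,0.7],
    [0.08,0.107,0,0,0,-0.003,0.7]
  ]
}}

```text
t: 16.9
tcp_pos: [0.4537, -0.0821, 0.207]
tcp_rot: [0.893, 0.449, 0.0, -0.0]
ft_force: [0.6, -0.4, -0.9]
grip_width: 0.338
grasp_force: 40.0
```

```bash
python3 -c "
from h import *
st()"
```

```text
t 16.9 tcp [ 0.4537 -0.0821  0.207 ] board xy mm [-164.4   61. ] yang -36.6 tilt [0.0006 0.0003] Fboard [ 0.1 -0.7 -0.9] w 28.7
```

Free so far (x −164). Next stage to about −135, then down onto the board.

Request:
{"api": "step_arm", "payload": {
  "increments": [
    [0.02,0.027,0,0,0,-0.002,0.7],
    [0.04,0.053,0,0,0,-0.002,0.7],
    [0.058,0.077,0,0,0,-0.002,0.7],
    [0.058,0.077,-0.003,0,0,-0.002,0.7],
    [0.058,0.077,-0.005,0,0,-0.002,0.7],
    [0.058,0.077,-0.005,0,0,-0.002,0.7]
  ]
}}

```text
t: 17.65
tcp_pos: [0.4705, -0.06, 0.2057]
tcp_rot: [0.894, 0.448, 0.0, 0.0]
ft_force: [-0.8, 2.1, 3.3]
grip_width: 0.34
grasp_force: 40.5
```

```bash
python3 -c "
from h import *
st();plate()"
```

```text
t 17.65 tcp [ 0.4705 -0.06    0.2057] board xy mm [-136.5   60.8] yang -36.79 tilt [0.0004 0.0001] Fboard [1.2 1.9 3.3] w 28.9
plate ((599.5950317382812, 13.561370849609375), (119.6763687133789, 85.05899047851562), 53.559757232666016)
board coords -0.21478832910888088 1.7206845100180967
```

Request:
{"api": "step_arm", "payload": {
  "increments": [
    [0,0,0,0,0,0,-0.2],
    [0,0,0,0,0,0,-0.2],
    [0,0,0,0,0,0,-0.2],
    [0,0,0.06,0,0,0,-0.2],
    [0,0,0.15,0,0,0,-0.2],
    [-0.035,-0.047,0.15,0,0,0,1],
    [-0.071,-0.095,0.15,0,0,0,1],
    [-0.071,-0.095,0.15,0,0,0,1],
    [-0.071,-0.095,0.1,0,0,0,1],
    [-0.071,-0.095,0.04,0,0,0,1],
    [-0.071,-0.095,-0.006,0,0,0,1],
    [-0.071,-0.095,-0.006,0,0,0,1]
  ]
}}

```text
t: 19.2
tcp_pos: [0.4487, -0.088, 0.2023]
tcp_rot: [0.894, 0.448, -0.001, -0.001]
ft_force: [0.0, 0.5, 0.2]
grip_width: 0.002
grasp_force: 0.0
```

Run:
```python
from h import *
st();plate()
p,d,m=grab("scene");a=cv2.resize(p[170:310,200:360],None,fx=5,fy=4.2)
cv2.imwrite("pics/behind.png",a[...,::-1])
```

```text
t 19.2 tcp [ 0.4487 -0.088   0.2023] board xy mm [-172.    61.5] yang -36.73 tilt [-0.0028  0.0006] Fboard [0.4 0.3 0.2] w 0.1
plate ((599.3140869140625, 13.247688293457031), (120.19401550292969, 85.03235626220703), 53.46966552734375)
board coords -0.6343204115604881 1.757010424781394
```

View pics/behind.png

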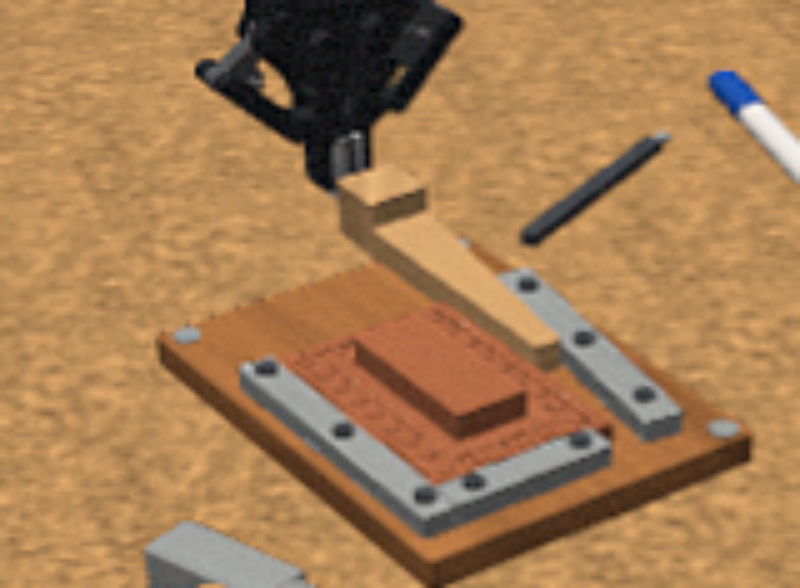

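The wedge lies in the gap on the board, with the closed fingers behind its heel at crop (340,165). I've used all ten pictures, so numbers only from here. Now pushing.

Request:
{"api": "step_arm", "payload": {
  "increments": [
    [0.02,0.025,0,0,0,0,1],
    [0.035,0.043,0,0,0,0,1],
    [0.045,0.055,0,0,0,0,1],
    [0.055,0.067,0,0,0,0,1],
    [0.065,0.079,0,0,0,0,1],
    [0.074,0.09,0,0,0,0,1],
    [0.074,0.09,0,0,0,0,1]
  ]
}}

```text
t: 20.18
tcp_pos: [0.4716, -0.0611, 0.2037]
tcp_rot: [0.894, 0.448, 0.0, -0.0]
ft_force: [-0.3, -1.0, 0.2]
grip_width: -0.003
grasp_force: 0.0
```

```bash
python3 -c "
from h import *
st();plate()"
```

```text
t 20.18 tcp [ 0.4716 -0.0611  0.2037] board xy mm [-136.8   59.2] yang -36.76 tilt [0.0003 0.0002] Fboard [-1.  -0.4  0.2] w -0.3
plate ((601.612548828125, 14.115806579589844), (121.23130798339844, 84.291015625), 55.23767852783203)
board coords 1.4399434839563972 0.4402014709581226
```

Request:
{"api": "step_arm", "payload": {
  "increments": [
    [0.01,0.011,0,0,0,0,1],
    [0.018,0.02,0,0,0,0,1],
    [0.027,0.03,0,0,0,0,1],
    [0.027,0.03,0,0,0,0,1]
  ]
}}

```text
t: 20.72
tcp_pos: [0.4797, -0.0521, 0.2037]
tcp_rot: [0.894, 0.448, 0.0, -0.0]
ft_force: [-0.4, 0.1, 0.3]
grip_width: -0.002
grasp_force: 0.0
```

```bash
python3 -c "
from h import *
st();plate()"
```

```text
t 20.73 tcp [ 0.4797 -0.0521  0.2037] board xy mm [-124.7   58.1] yang -36.76 tilt [0.0004 0.0002] Fboard [-0.2  0.4  0.3] w -0.1
plate ((602.9017944335938, 14.076156616210938), (120.72391510009766, 84.12123107910156), 56.01614761352539)
board coords 2.1823251534686636 -0.614595100703263
```

```bash
cat >> h.py <<'E'
def flow(n="scene",save=None):
    """plate motion since the *1.npz picture (plate just released, flush), by tracked features on the plate"""
    z=np.load(n+"1.npz");p,d,m=grab(n)
    a=np.radians(YB);R=np.array([[np.cos(a),-np.sin(a)],[np.sin(a),np.cos(a)]]);c=O+R@[0.,1.6]
    def poly(x,y,zz): return pix(m,np.c_[(np.c_[x,y]@R.T+c)/1000,np.full(len(x),zz/1000)])
    g0=cv2.cvtColor(z["p"],cv2.COLOR_RGB2GRAY);g1=cv2.cvtColor(p,cv2.COLOR_RGB2GRAY)
    for nm,(xs,ys,zz) in {"plate":([-57,57,57,-57],[-32,-32,39,39],30),"panel":([-38,38,38,-38],[-17,-17,17,17],48)}.items():
        mk=np.zeros((480,640),np.uint8);cv2.fillPoly(mk,[poly(np.array(xs),np.array(ys),zz).astype(np.int32)],255)
        if nm=="plate":
            cv2.fillPoly(mk,[cv2.convexHull(np.r_[poly(np.array([-40,40,40,-40]),np.array([-19,-19,19,19]),48),poly(np.array([-40,40,40,-40]),np.array([-19,-19,19,19]),30)].astype(np.int32))],0)
        f=cv2.goodFeaturesToTrack(g0,150,.01,2,mask=mk)
        q,s,e=cv2.calcOpticalFlowPyrLK(g0,g1,f,None,winSize=(9,9),maxLevel=2)
        ok=s.ravel()==1
        A=(plane(m,f[ok],zz/1000)[:,:2]*1000-c)@R;B=(plane(m,q[ok],zz/1000)[:,:2]*1000-c)@R
        T,inl=cv2.estimateAffinePartial2D(A.astype(np.float32),B.astype(np.float32),ransacReprojThreshold=1.)
        print(n,nm,"n",len(A),"inl",int(inl.sum()),"shift bx,by",T[:,2].round(2),"rot",np.degrees(np.arctan2(T[1,0],T[0,0])).round(2))
E
python3 -c "
from h import *
flow('scene');flow('top')"
```

```text
scene plate n 20 inl 11 shift bx,by [ 0.31 -0.1 ] rot -0.04
scene panel n 19 inl 6 shift bx,by [ 1.07 -0.42] rot 0.07
top plate n 38 inl 9 shift bx,by [ 0.58 -1.73] rot 0.33
top panel n 10 inl 2 shift bx,by [25.73 -5.98] rot 55.51
```

The plate hasn't moved in the scene view; the arm occludes it in the top view. The force is still about zero, so I'll push on gently.

Request:
{"api": "step_arm", "payload": {
  "increments": [
    [0.0045,0.005,0,0,0,0,1],
    [0.009,0.01,0,0,0,0,1],
    [0.009,0.01,0,0,0,0,1]
  ]
}}

```text
t: 21.25
tcp_pos: [0.4814, -0.0505, 0.2036]
tcp_rot: [0.894, 0.447, -0.002, 0.0]
ft_force: [-3.3, -3.6, 3.0]
grip_width: -0.0
grasp_force: 2.6
```

```bash
python3 -c "
from h import *
st();flow()"
```

```text
t 21.25 tcp [ 0.4814 -0.0505  0.2036] board xy mm [-122.4   57.8] yang -36.84 tilt [-0.0025 -0.0016] Fboard [-4.9  0.5  3. ] w -0.0
scene plate n 20 inl 12 shift bx,by [ 0.52 -0.37] rot 0.23
scene panel n 19 inl 5 shift bx,by [ 1.38 -0.4 ] rot 0.05
```

Request:
{"api": "step_arm", "payload": {
  "increments": [
    [0.004,0.0045,0,0,0,0,1],
    [0.008,0.009,0,0,0,0,1],
    [0.008,0.009,0,0,0,0,1],
    [0.008,0.009,0,0,0,0,1]
  ]
}}

```text
t: 21.8
tcp_pos: [0.4821, -0.0499, 0.2034]
tcp_rot: [0.895, 0.446, -0.004, 0.0]
ft_force: [-8.9, -10.3, 9.3]
grip_width: -0.001
grasp_force: 6.6
```

```bash
python3 -c "
from h import *
st();flow()"
```

```text
t 21.8 tcp [ 0.4821 -0.0499  0.2034] board xy mm [-121.5   57.6] yang -36.97 tilt [-0.0072 -0.0045] Fboard [-13.6   0.9   9.3] w -0.1
scene plate n 20 inl 14 shift bx,by [ 0.54 -0.38] rot 0.03
scene panel n 19 inl 5 shift bx,by [3.96 0.42] rot 0.85
```

Request:
{"api": "step_arm", "payload": {
  "increments": [
    [0.003,0.0035,0.002,0,0,0,1],
    [0.005,0.0055,0.002,0,0,0,1],
    [0.005,0.0055,0.002,0,0,0,1],
    [0.005,0.0055,0.002,0,0,0,1],
    [0.005,0.0055,0.002,0,0,0,1]
  ]
}}

```text
t: 22.48
tcp_pos: [0.4826, -0.0495, 0.2034]
tcp_rot: [0.895, 0.446, -0.006, 0.0]
ft_force: [-9.0, -14.3, 6.8]
grip_width: 0.001
grasp_force: 8.6
```

Run:
```python
from h import *
st();flow()
# tip and flushness check in the scene view: wood-wedge mask tip, plate-edge vs fence
p,d,m=grab("scene");lab=cv2.cvtColor(p,cv2.COLOR_RGB2LAB).astype(int);a=np.radians(YB);R=np.array([[np.cos(a),-np.sin(a)],[np.sin(a),np.cos(a)]])
def prof(by,bx,z): # sample colours along board lines
    P=np.c_[(np.c_[bx,by]@R.T+O+R@[0,1.6])/1000,np.full(len(bx),z)];u=pix(m,P).round().astype(int);return p[u[:,1],u[:,0]]
xs=np.arange(10,76,3.);print("along wedge line y=48 z=.038 (x,L,a-b)");
c=prof(np.full(len(xs),48.),xs,.038);print([(int(x),int(v.sum()//3)) for x,v in zip(xs,c)])
for x in(-45.,0.,40.):
    ys=np.arange(-46,-34,1.);c=prof(ys,np.full(len(ys),x),.03);print("x",x,[(int(y),int(v[0])-int(v[2])) for y,v in zip(ys,c)])
```

```text
t 22.48 tcp [ 0.4826 -0.0495  0.2034] board xy mm [-120.9   57.4] yang -37.04 tilt [-0.01   -0.0061] Fboard [-16.8  -1.4   6.8] w 0.1
scene plate n 20 inl 13 shift bx,by [ 0.43 -0.4 ] rot 0.17
scene panel n 19 inl 7 shift bx,by [ 1.69 -0.37] rot 0.4
along wedge line y=48 z=.038 (x,L,a-b)
[(10, 170), (13, 166), (16, 166), (19, 167), (22, 170), (25, 163), (28, 167), (31, 168), (34, 167), (37, 169), (40, 167), (43, 75), (46, 118), (49, 164), (52, 162), (55, 164), (58, 126), (61, 169), (64, 169), (67, 162), (70, 172), (73, 165)]
x -45.0 [(-46, 2), (-45, 0), (-44, 0), (-43, 61), (-42, 61), (-41, 115), (-40, 115), (-39, 115), (-38, 102), (-37, 102), (-36, 98), (-35, 98)]
x 0.0 [(-46, -5), (-45, 9), (-44, 9), (-43, 45), (-42, 76), (-41, 76), (-40, 113), (-39, 113), (-38, 114), (-37, 114), (-36, 106), (-35, 106)]
x 40.0 [(-46, 2), (-45, -5), (-44, -2), (-43, 33), (-42, 33), (-41, 97), (-40, 97), (-39, 97), (-38, 112), (-37, 112), (-36, 94), (-35, 94)]
```

The wedge tip is at board x of about 41 mm (home is 40) and the plate edge is even along the fence. I'm pushing with 17 N, so I'll hand it in.

```bash
python3 -c "
from h import *
st();print(r.close_job())"
```

```text
t 22.57 tcp [ 0.4826 -0.0495  0.2034] board xy mm [-120.9   57.4] yang -37.05 tilt [-0.0101 -0.0061] Fboard [-16.9  -1.8   6.7] w 0.1
the job is handed in; nothing more can be done
None
```

The job is handed in at 22.6 s, verdict not shown: the plate is in the bay, flush along the straight fence by my camera and contact checks, and the wedge is home with the arm still pushing at about 17 N.

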